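# Stamp a set of blanks in a pinned die under the hand press

### The job

Set every brass blank flat in a pocket of the die base and, with the base still in its loading outline, lower the holed top plate over the two guide pins until it rests flush. Slide the closed die along the bench, without lifting it, squarely into the outline under the hand press, push the press head fully down to its stop and let it rise. Then slide the closed die back squarely into its loading outline, lift the top plate off and lay it flat on the bench clear of the die, leaving the blanks in their pockets for inspection and the hammer, tin and steel block undisturbed.

Things in the scene. Friction and masses are not known exactly. Their poses are not given: they have to be found in the camera images.
- die_base: Loose aluminium die base (about 0.5 kg), 116 (x) x 154 (y) x 14 mm thick, lying flat. Origin: centre of its underside; z up. Four round pockets, 28 mm wide, 6 mm deep (floor 8 mm up), at x = +-32, y = +-28 mm. Two steel pins, 10 mm thick with tapered tips, at x = 0, y = +-64 mm, tips 41 mm above the underside. The closed die weighs about 1 kg and slides on the bench with friction about 0.6.
- die_handle (a point): Point on top of the die base's dark tongue handle, 36 mm above the bench, at x = -100 mm of the base (its side towards the robot); axes like the base's. The handle is 14 mm thick (y), runs from x = -58 to -120 mm, from 2 mm above the bench. Pinch it here from above, fingers closing along y, with a firm grip (60 N), to slide the die.
- top_plate: Loose steel top plate (about 0.35 kg), 116 (x) x 154 (y) x 14 mm, flat on the bench. Origin: centre of its underside. Two 12 mm through holes at x = 0, y = +-64 mm for the pins; four 34 mm square windows at x = +-32, y = +-28 mm pass over the blanks. Central dark grip block 22 (x) x 18 (y) mm, top at 59 mm. Fits either way round. Flush: origin 14 mm above the base's.
- loading_mark: White painted outline on the bench (128 x 166 mm, lines 4 mm, no height), the loading position in which the die base stands at the start. Fixed. Origin: its centre, on the bench; x and y axes like those of a die base standing squarely in it.
- press_mark (a point): Centre, on the bench, of the white outline (128 x 166 mm) under the green hand press; fixed. The die stands squarely with its axes along these, handle to -x. Column: 36 mm wide, foot from x = +85 mm. Overhead arm 132 mm above the bench, reaching to x = -21 mm: the die's handle stays clear of it. The ram's foot, 89 mm up, clears the closed die (73 mm high); at its stop it meets the grip block.
- press_head (a point): Centre of the top of the press's black round head (44 mm wide), 208 mm above the bench when up; straight above press_mark. Push straight down.
- press_ram (a joint): Travel of the sprung press ram: 0 up, 0.015 m at its stop. The spring takes about 4 N to start and 11 N at the stop; it rises by itself when let go. The stop is firm: do not push far past it.
- blank1: Loose brass blank, a plain solid disc 24 mm in diameter and 18 mm high (0.07 kg), standing upright on the bench. Origin: centre of its underside. Two to four blanks are present, all alike; any blank may go in any pocket, one in each. Seated, it stands 12 mm above the base's top face.
- blank2: Loose brass blank, a plain solid disc 24 mm in diameter and 18 mm high (0.07 kg), standing upright on the bench. Origin: centre of its underside. Two to four blanks are present, all alike; any blank may go in any pocket, one in each. Seated, it stands 12 mm above the base's top face.
- blank3: Loose brass blank, a plain solid disc 24 mm in diameter and 18 mm high (0.07 kg), standing upright on the bench. Origin: centre of its underside. Two to four blanks are present, all alike; any blank may go in any pocket, one in each. Seated, it stands 12 mm above the base's top face.
- blank4: Loose brass blank, a plain solid disc 24 mm in diameter and 18 mm high (0.07 kg), standing upright on the bench. Origin: centre of its underside. Two to four blanks are present, all alike; any blank may go in any pocket, one in each. Seated, it stands 12 mm above the base's top face.
- polish_tin: Bystander: low round tin, 60 mm wide, 35 mm high. Origin: centre of its underside.
- bench_hammer: Bystander: hammer, about 220 mm long, lying on the bench. Origin: middle, on the bench.
- bench_block: Bystander: square steel block 60 x 60 x 20 mm. Origin: centre of its underside.

How it is judged:
On the way, in this order (a step that is already met when the one before it is completed fails the run):
1. every blank sits flat in a pocket of the die base (z of blank1 in the frame of die_base between 0.005 and 0.0115 m and angle between the z axis of each of blank1, blank2, blank3, blank4 and the z axis of die_base, either way round below 0.12 rad and horizontal distance between each of blank1, blank2, blank3, blank4 and die_base below 0.052 m and z of blank2 in the frame of die_base between 0.005 and 0.0115 m and z of blank3 in the frame of die_base between 0.005 and 0.0115 m and z of blank4 in the frame of die_base between 0.005 and 0.0115 m), for 0.2 s.
2. the top plate rests flush on the base over both pins, in the loading outline (all of step 1 and z of top_plate in the frame of die_base between 0.011 and 0.0165 m and horizontal distance between top_plate and die_base below 0.004 m and angle between the x axis of top_plate and the x axis of die_base, either way round below 0.07 rad and angle between the z axis of top_plate and the z axis of die_base, either way round below 0.04 rad and angle between top_plate's own z axis and vertical below 0.1 rad and horizontal distance between die_base and loading_mark below 0.06 m), for 0.2 s.
3. the closed die stands squarely in the outline under the press (all of step 1 and z of top_plate in the frame of die_base between 0.011 and 0.0165 m and horizontal distance between top_plate and die_base below 0.004 m and angle between the x axis of top_plate and the x axis of die_base, either way round below 0.07 rad and angle between the z axis of top_plate and the z axis of die_base, either way round below 0.04 rad and angle between top_plate's own z axis and vertical below 0.1 rad and horizontal distance between die_base and press_mark below 0.012 m and angle between the x axis of die_base and the x axis of press_mark, either way round below 0.15 rad and linear speed of each of die_base, top_plate below 0.02 m/s), for 0.2 s.
4. the press head is pushed down to its stop over the closed die (z of top_plate in the frame of die_base between 0.011 and 0.0165 m and horizontal distance between top_plate and die_base below 0.004 m and angle between the x axis of top_plate and the x axis of die_base, either way round below 0.07 rad and angle between the z axis of top_plate and the z axis of die_base, either way round below 0.04 rad and angle between top_plate's own z axis and vertical below 0.1 rad and horizontal distance between die_base and press_mark below 0.012 m and angle between the x axis of die_base and the x axis of press_mark, either way round below 0.15 rad and value of joint press_ram above 0.013 m), for 0.1 s.
5. the head has risen and the closed die stands squarely in its loading outline (all of step 1 and z of top_plate in the frame of die_base between 0.011 and 0.0165 m and horizontal distance between top_plate and die_base below 0.004 m and angle between the x axis of top_plate and the x axis of die_base, either way round below 0.07 rad and angle between the z axis of top_plate and the z axis of die_base, either way round below 0.04 rad and angle between top_plate's own z axis and vertical below 0.1 rad and horizontal distance between die_base and loading_mark below 0.012 m and angle between the x axis of die_base and the x axis of loading_mark, either way round below 0.15 rad and linear speed of each of die_base, top_plate below 0.02 m/s and value of joint press_ram below 0.003 m), for 0.2 s.
At the end, for the whole second after the job is handed in: Every blank sits flat in a pocket (within 3.5 mm of its floor), the base is at rest within 12 mm and 0.15 rad of its loading outline, the plate lies flat on the bench (within 5 mm, 0.06 rad), grip up, over 110 mm from the base, centre to centre, and the press head is up (all of step 1 and height (world z) of top_plate below 0.005 m and angle between top_plate's own z axis and vertical below 0.06 rad and horizontal distance between top_plate and die_base above 0.11 m and horizontal distance between die_base and loading_mark below 0.012 m and angle between the x axis of die_base and the x axis of loading_mark, either way round below 0.15 rad and linear speed of each of die_base, top_plate below 0.02 m/s and value of joint press_ram below 0.003 m); the robot touches nothing.
It fails at once if the die base is lifted off the bench (height (world z) of die_base above 0.012 m).
It fails at once if the die base is tipped (angle between die_base's own z axis and vertical above 0.2 rad).
It fails at once if the tin is disturbed (distance of polish_tin from where it was at the start of the episode above 0.03 m).
It fails at once if the hammer is disturbed (distance of bench_hammer from where it was at the start of the episode above 0.03 m).
It fails at once if the steel block is disturbed (distance of bench_block from where it was at the start of the episode above 0.03 m).
Of blank1, blank2, blank3, blank4 only 2 to 4 are there at a start; the rules pass over those that are not, and their reading is None.
At some moment in a run one of blank1, blank2, blank3, blank4, top_plate may be knocked a few centimetres aside while the robot is not near it.
It also fails if it takes over 208 s, if anything falls off the work surface, if the arm or the gripper's body presses on something with over 40 N, if the wrist force passes 120 N, or if a joint passes its speed limit or range.

### The arm

A 6-joint arm with a two-finger parallel gripper is mounted at the origin on the work surface. World frame = base frame: x ahead of the robot, y to its left, z up, the work surface at z = 0. Lengths are in m, angles in rad, forces in N, time in s.
With the tool pointing down it reaches from about 0.375 to 0.925 m from the base axis. Payload 5.7 kg.
Tool frame: the origin (TCP) lies midway between the tips of the shut fingers; the grasp point (between the pads) lies 19 mm behind it; z points along the fingers, x is the direction in which the jaws open and shut, and the axes are right-handed (so a half turn about z gives the same grasp; the last joint's range is limited). The gripper opens to 88 mm and grips with 3 to 60 N. Pads are 20 mm wide; open, the fingers measure 115 mm over their backs; the gripper's body (75 mm by 178 mm) begins 61 mm behind the grasp point.
Start: joints at [-1.304, 0.359, 1.51, -0, 1.272, -0.115], TCP at [0.224, -0.557, 0.223] pointing down, gripper open.
Joint ranges: [-2.97, 2.97], [-1.01, 2.36], [0.21, 2.38], [-0.96, 4.11], [0.2, 2.71], [-2.98, 2.98]. Speed limits (rad/s): [2.39, 2.39, 3.14, 3.14, 3.14, 3.14].

### API

Orientations are given as a unit quaternion [x, y, z, w].
In Python, from bench import move_ptp, servo_line, goto_joints, move_gripper, sleep, inverse_kinematics, capture, PlanningError, close_job, spot_in, silhouettes, current_clock, current_joint_pos, current_qvel, current_joint_torque, current_position, current_orientation, current_force, current_torque, current_finger_gap gives the robot as it stands. Calls block until the motion is done:
- move_ptp(position, orientation): joint-space move of the TCP to a pose.
- servo_line(position, orientation=None, rate=0.15, contact_N=None): straight line of the TCP; orientation=None keeps the orientation; rate is the mean speed in m/s. With contact_N (N) it stops when the force on the tool has changed by that much, and returns True; else False.
- goto_joints(angles): joint-space move.
- move_gripper(opening): finger opening in m; the grip force is fixed at half the most; returns when the fingers have stopped.
- sleep(seconds).
- inverse_kinematics(position, orientation): joint angles nearest the present ones, or None.
- capture(name): name is "scene" or "top"; returns a dict with "image" (400x640x3 uint8, blue, green, red), "range_z" (400x640 float32, m along the optical axis (not along the pixel's ray), 0 where there is no reading), "intrinsics" (3x3 intrinsics, pixels), "R" (3x3) and "t" (3): a world point X has camera coordinates R X + t. Camera axes: x right, y down, z forward; pixel columns grow to the right and rows downward; lengths in m; the calibration is good to about 2 mm. A picture is of the moment at which its call begins.
A pose or a line that the arm cannot do raises PlanningError and nothing moves.
- close_job(): hands the job in, once; it reports no verdict.
Trained networks look in the newest picture that a camera, given by its name, has taken for a name from the list of things; names that differ only in an ending like _2 or _b are one class to them, and where a whole thing is asked for, a point or a joint stands for the part that bears it (a point fixed in the world has none). Each returns a list of dicts, best first, with "conf" (0 to 1); they miss things now and then, are a little off and sometimes report something else, mostly with a low value. They report only what shows in the picture. A call takes as long as a camera call.
- spot_in(camera, query): "xy" ([column, row] in pixels, amid what is visible of it).
- silhouettes(camera, query): "region" (400x640 bool, what is visible of it) and "xy" ([column, row] in pixels, amid what is visible of it).
Readings, each from a call of its own:
- current_clock(): time.
- current_joint_pos(): joint angles.
- current_qvel(): joint speeds.
- current_joint_torque(): joint torques, N m.
- current_position(): TCP position.
- current_orientation(): TCP orientation.
- current_force(): force on the tool from outside, world axes, zero at the start.
- current_torque(): the same for the moment, N m.
- current_finger_gap(): finger opening in m.
Only numpy, scipy, OpenCV 4.12 (cv2) and the standard library are available. Lean on these libraries where they do the work, as an engineer would, in place of code of your own. Each camera call takes 0.05 s, during which the arm holds its last target.

## Working session

There is one attempt and no reset: what is moved stays moved. The work goes in short steps, each a Python script; the robot and the scene stay as the last script left them, time stands still between calls to the robot, and variables do not carry over. Pictures are saved under pics/ and viewed, and the job is handed in when it is done.

```bash
ls; mkdir -p pics
python3 - <<'E'
from bench import *
import cv2
for c in("scene","top"):
    d=capture(c); cv2.imwrite(f"pics/{c}0.png",d["image"]); print(c,d["intrinsics"],d["R"],d["t"])
    for q in ["die_base","top_plate","blank1","polish_tin","bench_hammer","bench_block","press_head","loading_mark","press_mark","die_handle"]:
        try: print(q,[(x["xy"],round(x["conf"],2)) for x in spot_in(c,q)])
        except Exception as e: print(q,e)
print(current_clock(),current_position(),current_orientation())
E
```

```text
pics
scene [[489.77242412   0.         306.35702089]
 [  0.         489.77242412 205.22439861]
 [  0.           0.           1.        ]] [[ 0.73011277  0.68331292  0.00433547]
 [ 0.48641145 -0.51524849 -0.70563652]
 [-0.47993671  0.51730306 -0.70856073]] [-0.47674771 -0.12642856  1.60367908]
die_base [([284.0, 256.6], 0.57)]
top_plate [([213.0, 326.9], 0.87)]
blank1 [([282.5, 208.3], 0.57), ([225.7, 256.5], 0.43)]
polish_tin [([362.5, 283.3], 0.92)]
bench_hammer [([352.0, 141.2], 0.87), ([284.4, 209.8], 0.54), ([353.5, 165.7], 0.2)]
bench_block [([320.7, 316.2], 0.56), ([361.0, 282.5], 0.5)]
press_head [([354.2, 167.9], 0.48)]
loading_mark [([266.4, 281.2], 0.67)]
press_mark [([352.7, 166.8], 0.58)]
die_handle [([289.2, 257.7], 0.67), ([225.1, 258.4], 0.63)]
top [[503.0563643    0.         328.72626045]
 [  0.         503.0563643  204.05542816]
 [  0.           0.           1.        ]] [[ 0.02047586 -0.9996516   0.01665579]
 [-0.9833359  -0.02314606 -0.1803185 ]
 [ 0.18064119 -0.01268606 -0.98346725]] [0.08868801 0.61101975 1.4415022 ]
die_base [([360.8, 219.3], 0.57), ([271.3, 199.6], 0.17)]
top_plate [([447.8, 213.7], 0.83)]
blank1 [([432.5, 278.9], 0.53), ([315.8, 266.3], 0.5)]
polish_tin [([335.4, 156.3], 0.57), ([278.4, 176.4], 0.51)]
bench_hammer [([194.9, 273.1], 0.81), ([273.9, 199.2], 0.64)]
bench_block [([384.2, 161.8], 0.59)]
press_head [([270.9, 201.2], 0.63)]
loading_mark [([354.4, 195.1], 0.62)]
press_mark [([279.4, 174.9], 0.56)]
die_handle [([358.5, 214.9], 0.66)]
1.1 [ 0.2235403  -0.55675832  0.22262498] [ 8.28423471e-01 -5.60102268e-01 -3.48156919e-05 -4.12596532e-05]
```

View pics/scene0.png

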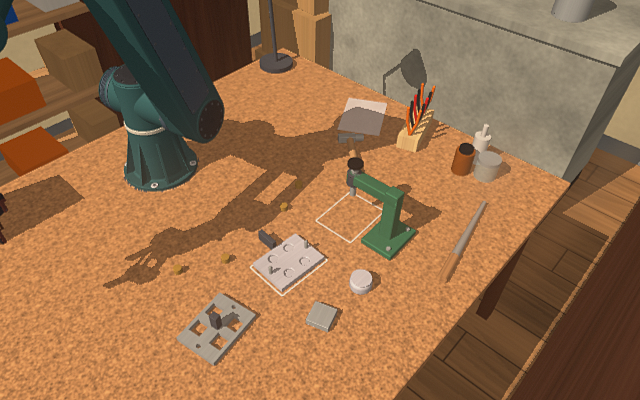

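View pics/top0.png

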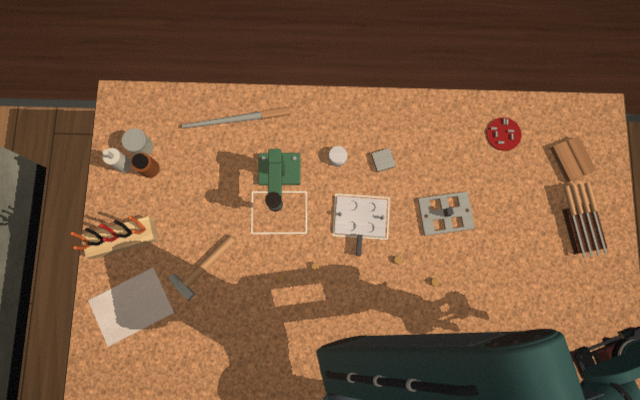

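Both views show three blanks: top pixels (315,266), (397,259) and (434,281). The base is at (361,217), the plate at (446,213), the press at (279,213), the tin at (338,156), the block at (384,160) and the hammer at (200,268). Next I build metric helpers.

```bash
cat > h.py <<'E'
from bench import *
import numpy as np, cv2
from scipy.spatial.transform import Rotation as Rn
def ray(d,uv,z):
    K,R,t=d["intrinsics"],d["R"],d["t"]
    r=R.T@np.linalg.inv(K)@np.array([uv[0],uv[1],1.]); c=-R.T@t
    return c+r*(z-c[2])/r[2]
def cloud(d):
    K,R,t=d["intrinsics"],d["R"],d["t"]; Z=d["range_z"]
    v,u=np.mgrid[0:400,0:640]
    P=np.stack([(u-K[0,2])/K[0,0]*Z,(v-K[1,2])/K[1,1]*Z,Z],-1)
    return (P-t)@R
def proj(d,X):
    p=d["K"] if 0 else d["intrinsics"]@(d["R"]@np.asarray(X,float)+d["t"]); return p[:2]/p[2]
def ortho(d,z,x0,x1,y0,y1,s=1000):
    # rows: x decreasing downward ; cols: y decreasing rightward (as top view)
    W,H=int((y1-y0)*s),int((x1-x0)*s)
    dst=np.float32([[0,0],[W,0],[W,H],[0,H]])
    src=np.float32([proj(d,[x,y,z]) for x,y in((x1,y1),(x1,y0),(x0,y0),(x0,y1))])
    return cv2.warpPerspective(d["image"],cv2.getPerspectiveTransform(src,dst),(W,H),flags=cv2.INTER_CUBIC)
def down(yaw):
    # tool z down, tool x (jaw axis) at angle yaw in world
    return (Rn.from_euler('z',yaw)*Rn.from_euler('x',np.pi)).as_quat()
E
python3 - <<'E'
from h import *
for c in("top","scene"):
    d=capture(c); P=cloud(d)
    print(c,"bench z",np.percentile(P[200:300,300:420,2],[5,50,95]))
    for q,lo,hi in(("die_base",.009,.019),("top_plate",.009,.019),("blank1",.012,.024),("polish_tin",.02,.05),("bench_block",.01,.03),("press_head",.18,.23),("bench_hammer",.005,.05)):
        for s in silhouettes(c,q):
            if s["conf"]<.3: continue
            r=s["region"]; p=P[r]; p=p[(p[:,2]>lo)&(p[:,2]<hi)]
            if len(p)<5: print(c,q,s["xy"],"few",round(s["conf"],2)); continue
            rc=cv2.minAreaRect((p[:,:2]*1000).astype(np.float32))
            print(c,q,s["xy"],round(s["conf"],2),"n",len(p),"med",p.mean(0).round(4),"rect",np.round(rc[0],1),np.round(rc[1],1),round(rc[2],1))
    cv2.imwrite(f"pics/o_{c}.png",ortho(d,.014,.3,.85,-.4,.35))
E
```

```text
top bench z [-0.0054862   0.00070709  0.01602658]
top die_base [361.0, 217.4] 0.91 n 1458 med [0.5796 0.0038 0.0136] rect [561.    5.5] [153.9 155.3] 87.3
top top_plate [446.0, 214.3] 0.77 n 1083 med [ 0.5945 -0.2556  0.0138] rect [ 595.9 -256.6] [116.1 156.1] 9.7
top blank1 [316.9, 268.6] 0.58 n 45 med [0.4248 0.1396 0.0178] rect [425.6 140.2] [21.1 20.9] 1.5
top blank1 [279.9, 277.1] 0.53 n 46 med [0.3904 0.2406 0.0173] rect [390.8 240. ] [21.1 20.7] 88.5
top blank1 [434.0, 281.4] 0.39 n 45 med [ 0.3877 -0.2174  0.017 ] rect [ 387.5 -217.9] [17.7 22.5] 2.0
top polish_tin [338.1, 157.6] 0.84 n 280 med [0.7649 0.0786 0.0331] rect [766.5  77.8] [56. 57.] 66.1
top bench_block [379.9, 162.6] 0.87 n 368 med [ 0.7586 -0.0624  0.0192] rect [759.3 -63. ] [61.1 60.5] 18.1
top press_head [268.0, 200.0] 0.6 n 170 med [0.5898 0.2543 0.2077] rect [590.5 254. ] [37.8 35.5] 2.3
top bench_hammer [197.0, 272.0] 0.62 n 839 med [0.4092 0.4802 0.0229] rect [427.2 466.5] [ 87.7 219.5] 45.9
scene bench z [-0.00332933  0.00078556  0.05310247]
scene die_base [286.0, 260.7] 0.85 n 1800 med [0.5849 0.0007 0.
[... 411 characters left out ...]
[ 0.393  -0.2201  0.0169] rect [ 393.2 -219.3] [23.1 21.7] 8.2
scene blank1 [280.7, 209.5] 0.4 n 45 med [0.4314 0.1369 0.0172] rect [430.9 137.6] [20.4 22. ] 6.1
scene polish_tin [361.2, 283.3] 0.82 n 385 med [0.7751 0.0724 0.0326] rect [773.8  74.1] [57.9 54. ] 89.5
scene bench_block [319.4, 313.8] 0.63 n 562 med [ 0.766  -0.0677  0.0195] rect [764.5 -66.1] [59.8 60.6] 17.1
scene press_head [354.3, 165.5] 0.76 n 184 med [0.5969 0.2495 0.2046] rect [595.9 251.2] [39.5 43.3] 19.5
scene bench_hammer [282.8, 209.3] 0.61 n 54 med [0.4329 0.1364 0.0153] rect [431.3 137.1] [21.2 22.6] 43.5
scene bench_hammer [353.6, 140.9] 0.56 n 318 med [0.3854 0.5081 0.0213] rect [387.3 491.1] [ 82.4 130.8] 26.9
```

```bash
python3 -c "
import cv2
for c in('top','scene'): print(cv2.imread(f'pics/o_{c}.png').shape)"
```

```text
(550, 750, 3)
(550, 750, 3)
```

View pics/o_top.png

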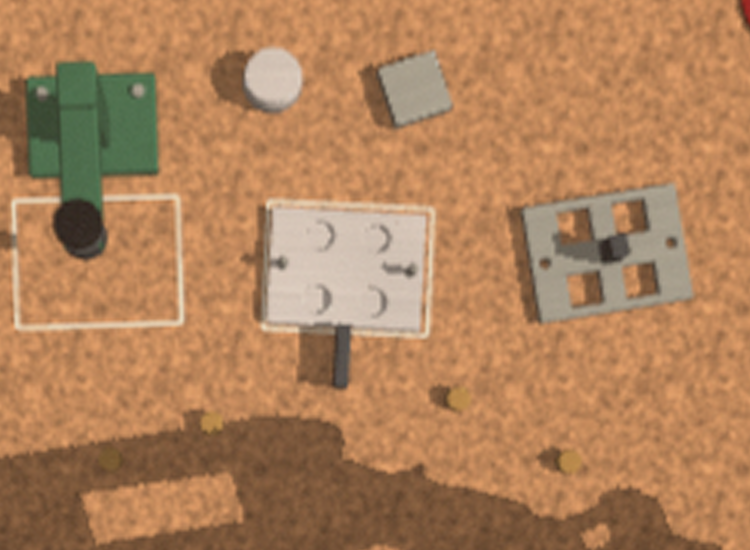

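View pics/o_scene.png

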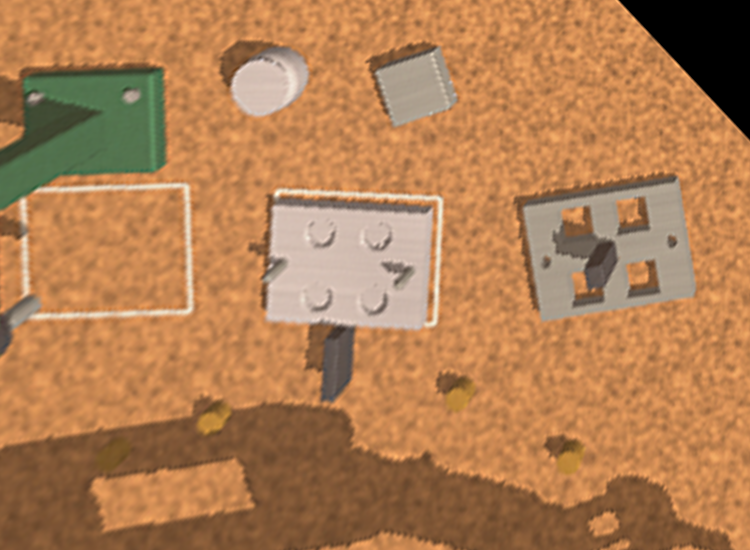

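The ortho view and the networks show a fourth blank in the arm's shadow, near (0.390, 0.240), so there are four. Next I fit precise poses.

```bash
cat >> h.py <<'E'
from scipy.optimize import minimize
def gridxy(d,z):
    K,R,t=d["intrinsics"],d["R"],d["t"]; c=-R.T@t
    v,u=np.mgrid[0:400,0:640]
    r=np.stack([(u-K[0,2])/K[0,0],(v-K[1,2])/K[1,1],np.ones_like(u,float)],-1)@R
    return (c+r*((z-c[2])/r[...,2])[...,None])[...,:2]
def rectfit(XY,m,x0,size=(.116,.154),soft=.0008):
    # XY Nx2, m N labels; x0=(x,y,yaw)
    def f(p):
        c,s=np.cos(p[2]),np.sin(p[2]); q=XY-p[:2]
        a=np.abs(c*q[:,0]+s*q[:,1])-size[0]/2; b=np.abs(-s*q[:,0]+c*q[:,1])-size[1]/2
        I=1/(1+np.exp(np.clip(a/soft,-30,30)))/(1+np.exp(np.clip(b/soft,-30,30)))
        return np.sum((I-m)**2)
    r=minimize(f,x0,method="Nelder-Mead",options=dict(initial_simplex=np.array(x0)+np.array([[0,0,0],[.006,0,0],[0,.006,0],[0,0,.06]]),xatol=1e-5,fatol=1e-3))
    return r.x,r.fun
def platefit(d,x0,z=.014,zlo=.007,zhi=None,r=.125,size=(.116,.154)):
    G=gridxy(d,z); Pz=cloud(d)[...,2]
    n=np.linalg.norm(G-np.array(x0[:2]),axis=-1)<r
    m=((Pz>zlo)&((Pz<zhi) if zhi else True)).astype(float)
    return rectfit(G[n],m[n],x0,size)
def markfit(d,x0,ex=None,size=(.128,.166)):
    # fit white outline (z=0): white pixels mean distance
    G=gridxy(d,0.); im=d["image"].astype(float); 
    sat=im.max(-1)-im.min(-1); w=(im.min(-1)>150)&(sat<70)&(np.abs(cloud(d)[...,2])<.006)
    q=G-np.array(x0[:2]); n=w&(np.abs(q[...,0])<.085)&(np.abs(q[...,1])<.105)
    X=G[n]
    def f(p):
        c,s=np.cos(p[2]),np.sin(p[2]); q=X-p[:2]
        a=np.abs(c*q[:,0]+s*q[:,1])-(size[0]/2-.002); b=np.abs(-s*q[:,0]+c*q[:,1])-(size[1]/2-.002)
        dist=np.minimum(np.abs(a)+np.maximum(b,0),np.abs(b)+np.maximum(a,0))
        return np.sum(np.minimum(dist,.006))
    r=minimize(f,x0,method="Nelder-Mead",options=dict(initial_simplex=np.array(x0)+np.array([[0,0,0],[.006,0,0],[0,.006,0],[0,0,.06]])))
    return r.x,len(X),r.fun/max(len(X),1)
def blanks(c,d,conf=.15):
    out=[]; P=cloud(d)
    for s in silhouettes(c,"blank1"):
        if s["conf"]<conf: continue
        v,u=np.nonzero(s["region"]); zt=np.percentile(P[s["region"]][:,2],75)
        p=ray(d,(u.mean(),v.mean()),.009); out.append((p[:2].round(4),round(s["conf"],2),len(u),round(float(zt),4)))
    return out
E
python3 - <<'E'
from h import *
for c in("top","scene"):
    d=capture(c)
    for b in blanks(c,d): print(c,*b)
    print("base",platefit(d,(.58,.005,-.05),zhi=.022))
    print("plate",platefit(d,(.597,-.257,.17)))
    print("lmark",markfit(d,(.58,.005,-.05)))
    print("pmark",markfit(d,(.59,.25,.02)))
    P=cloud(d)
    s=silhouettes(c,"press_head")[0]; 
    G=gridxy(d,.208); m=(np.abs(P[...,2]-.208)<.006)&(np.linalg.norm(G-[.59,.25],axis=-1)<.05); print("head",G[m].mean(0),m.sum())
E
```

```text
top [ 0.4502 -0.1053] 0.61 56 0.0183
top [0.426  0.1398] 0.6 52 0.0196
base (array([ 0.58004799,  0.00454501, -0.0606252 ]), np.float64(252.05903054483554))
plate (array([ 0.59569464, -0.25674705,  0.16368454]), np.float64(579.3606988316144))
lmark (array([ 5.83886933e-01,  2.41353092e-04, -4.25032006e-02]), 235, np.float64(0.0033034439305982695))
pmark (array([0.58959576, 0.25368013, 0.04618994]), 196, np.float64(0.002139397029410562))
head [0.58875227 0.25419309] 200
scene [0.3934 0.2403] 0.55 45 0.0175
scene [ 0.3893 -0.2191] 0.48 72 0.018
scene [0.4293 0.1385] 0.42 62 0.0176
base (array([ 0.5853186 ,  0.00191254, -0.06019932]), np.float64(220.02058387016905))
plate (array([ 0.60090781, -0.2587417 ,  0.16152375]), np.float64(661.1289777839087))
lmark (array([ 5.86663831e-01, -1.36329678e-04, -4.93904438e-02]), 211, np.float64(0.0026243777046708466))
pmark (array([0.59171224, 0.25338905, 0.04126314]), 183, np.float64(0.0019074590457598842))
head [0.59531007 0.25043709] 149
```

```bash
cat >> h.py <<'E'
def best(pos,yaw,prefer=None):
    q0=np.array(current_joint_pos()); o=[]
    for k in(0,1):
        for y in (yaw+k*np.pi,):
            q=inverse_kinematics(list(pos),list(down(y)))
            if q is not None: o.append((abs(q[5])*.3+np.abs(np.array(q)-q0).max(),y))
    if not o: raise PlanningError("no ik")
    return min(o)[1]
def above(x,y,z,yaw):
    yw=best((x,y,z),yaw); move_ptp([x,y,z],list(down(yw))); return yw
E
python3 - <<'E'
from h import *
t=current_clock()
move_gripper(.06)
x,y=.4275,.1395
above(x,y,.12,0); print(current_clock()-t,current_joint_pos())
print(servo_line([x,y,.0085],rate=.15,contact_N=8)); print(current_position())
move_gripper(0.01); print("gap",current_finger_gap()); 
print(current_clock()-t)
move_gripper(.05); 
servo_line([x,y,.06],rate=.2)
above(x,y,.06,np.pi/2)
servo_line([x,y,.0085],rate=.15,contact_N=8)
move_gripper(0.01); print("gap",current_finger_gap(),current_position()); 
move_gripper(.05); servo_line([x,y,.12],rate=.25)
above(.40,-.05,.2,0)
print(current_clock()-t,current_position())
for c in("top","scene"):
    d=capture(c); cv2.imwrite(f"pics/{c}1.png",d["image"])
    for b in blanks(c,d): print(c,*b)
E
```

```text
3.2166999999999994 [ 1.60431613e-01  2.79018648e-01  1.94461140e+00 -1.92013884e-04
  9.17459560e-01  1.61576615e-01]
False
[0.42797359 0.13947805 0.00887336]
gap 0.0234177160448971
4.7833
gap 0.023050352766324746 [0.42796979 0.13957115 0.00900831]
10.5 [ 0.39929918 -0.04953309  0.19876143]
top [0.3884 0.2403] 0.58 19 0.0214
top [0.4266 0.1405] 0.43 49 0.0195
scene [0.3933 0.2399] 0.39 47 0.0182
```

Run:
```python
from h import *
t=current_clock()
# handle centring
b=np.array([.582,.0033]); a=-.060; c,s=np.cos(a),np.sin(a)
h=b+np.array([-c,-s])*.1
move_gripper(.05)
above(*h,.12,a+np.pi/2); print(servo_line([*h,.012],rate=.15,contact_N=8))
move_gripper(.0); print("gap",current_finger_gap(),current_position(),Rn.from_quat(current_orientation()).as_matrix()[:,0])
move_gripper(.05); servo_line([*h,.12],rate=.25)
# plate centring
p=np.array([.5975,-.2577]); a=.163
for k,ya in enumerate((a,a+np.pi/2)):
    above(*p,.13,ya); print(servo_line([*p,.035],rate=.15,contact_N=8))
    move_gripper(.0); print("gap",current_finger_gap(),current_position(),Rn.from_quat(current_orientation()).as_matrix()[:,0])
    move_gripper(.05); servo_line([*p,.13],rate=.25)
above(.40,-.05,.2,0)
print(current_clock()-t,current_clock())
for c in("top","scene"):
    d=capture(c); cv2.imwrite(f"pics/{c}2.png",d["image"])
    cv2.imwrite(f"pics/o_{c}2.png",ortho(d,.014,.3,.85,-.4,.35))
    for q in blanks(c,d): print(c,*q)
    print("base",platefit(d,(.58,.005,-.05),zhi=.022))
    print("plate",platefit(d,(.597,-.257,.17)))
```

```text
False
gap 0.013477231568721843 [0.48227081 0.00929497 0.01218399] [ 5.97600875e-02  9.98212768e-01 -3.94662890e-05]
False
gap 0.021826147565001605 [ 0.59787537 -0.25791551  0.03554681] [9.86759253e-01 1.62189922e-01 7.77665352e-04]
False
gap 0.017734529564255298 [ 0.59775841 -0.25794252  0.03544828] [ 1.62241180e-01 -9.86750981e-01  5.48493505e-04]
13.016699999999998 25.9167
top [0.39   0.2401] 0.64 49 0.0194
base (array([ 0.58024304,  0.00452954, -0.0565068 ]), np.float64(247.60749785330808))
plate (array([ 0.59532234, -0.25599919,  0.16163667]), np.float64(648.1639373862024))
scene [ 0.4347 -0.1494] 0.59 76 0.0182
scene [0.429  0.1392] 0.51 68 0.0181
base (array([ 0.5852808 ,  0.00176303, -0.05581394]), np.float64(237.7461912838568))
plate (array([ 0.60032564, -0.25832722,  0.16067965]), np.float64(659.4521298997321))
```

View pics/o_top2.png

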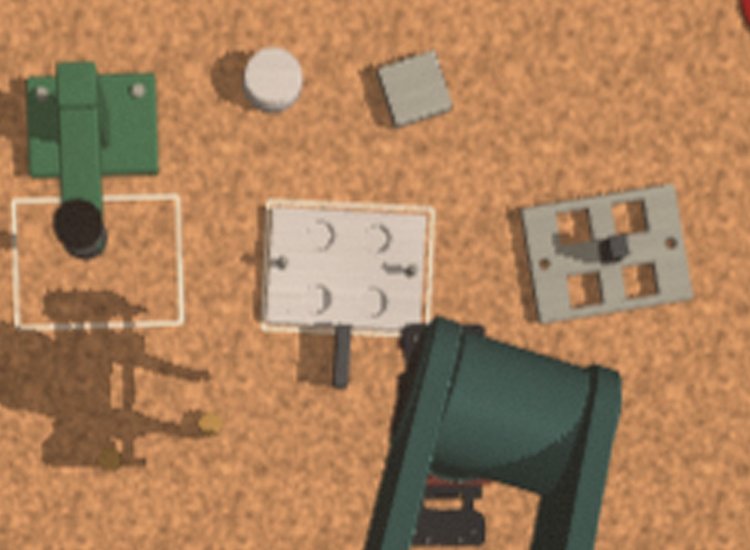

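Gripping the plate's block gives the camera bias: top (-2.5, +1.9) mm, scene (+2.5, -0.4) mm. Corrected this way, both cameras and the handle grip agree on a base pose of about (0.5827, 0.0028, -0.059). I now place blanks A and D.

```bash
cat >> h.py <<'E'
BASE=np.array([.5827,.0028]); BY=-.059
def inbase(x,y,B=None,a=None):
    B=BASE if B is None else B; a=BY if a is None else a
    return B+np.array([[np.cos(a),-np.sin(a)],[np.sin(a),np.cos(a)]])@np.array([x,y])
def pick(x,y,yaw,z=.0085):
    move_gripper(.055)
    above(x,y,.09,yaw); r=servo_line([x,y,z],rate=.15,contact_N=8)
    move_gripper(.01); g=current_finger_gap(); print("pick",r,"gap",round(g,4),np.round(current_position(),4))
    servo_line([x,y,.09],rate=.25); return g
def place(px,py,yaw,zt=.0167):
    X,Y=inbase(px,py); yw=above(X,Y,.09,yaw); q=list(down(yw))
    servo_line([X,Y,.035],q,rate=.2)
    offs=[(0,0)]+[(r*np.cos(t),r*np.sin(t)) for r in(.0012,.0022) for t in np.arange(6)*np.pi/3]
    for dx,dy in offs:
        r=servo_line([X+dx,Y+dy,.025],q,rate=.06)
        r=servo_line([X+dx,Y+dy,zt],q,rate=.03,contact_N=6); z=current_position()[2]
        print("place",dx,dy,r,round(z,4),np.round(current_force(),1))
        if z<.0195: break
    else: return False
    move_gripper(.040); servo_line([*current_position()[:2],.10],q,rate=.25); return True
E
python3 - <<'E'
from h import *
t=current_clock()
pick(.4275,.1395,BY); print(place(.032,.028,BY)); print(current_clock()-t)
pick(.3918,.2395,BY); print(place(-.032,.028,BY)); print(current_clock()-t)
above(.42,.18,.2,0)
for c in("top","scene"):
    d=capture(c); cv2.imwrite(f"pics/{c}3.png",d["image"])
    cv2.imwrite(f"pics/o_{c}3.png",ortho(d,.02,.3,.85,-.4,.35))
    for q in blanks(c,d): print(c,*q)
    print("base",platefit(d,(.58,.005,-.05),zhi=.03)); print("plate",platefit(d,(.597,-.257,.17)))
E
```

```text
pick False gap 0.0228 [0.4277 0.1396 0.0088]
place 0 0 True 0.0165 [ 0.  -0.2  2.7]
True
5.924999999999997
pick False gap 0.0229 [0.392  0.2397 0.0089]
place 0 0 True 0.0168 [-0.9  0.5  3.5]
True
12.416599999999995
top [0.5514 0.0335] 0.6 36 0.0279
top [0.6163 0.029 ] 0.54 57 0.0271
top [ 0.3877 -0.2166] 0.48 41 0.0195
top [ 0.4321 -0.1483] 0.44 51 0.019
base (array([ 0.58014496,  0.00447461, -0.05861364]), np.float64(229.70867456452362))
plate (array([ 0.59523356, -0.25621859,  0.16229908]), np.float64(569.384265053319))
scene [0.5485 0.0381] 0.61 74 0.0265
scene [ 0.4362 -0.1503] 0.46 73 0.0179
base (array([ 0.5854967 ,  0.00203205, -0.05528859]), np.float64(208.02679054686922))
plate (array([ 0.60021751, -0.25823195,  0.15957246]), np.float64(649.5628052834547))
```

View pics/o_top3.png

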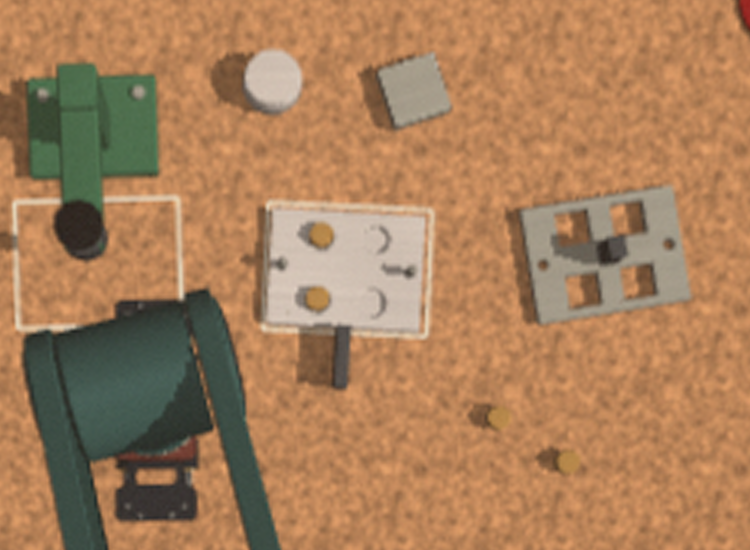

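Run:
```python
from h import *
t=current_clock()
pick(.434,-.1495,BY); print(place(.032,-.028,BY)); print(current_clock()-t)
pick(.3887,-.2184,BY); print(place(-.032,-.028,BY)); print(current_clock()-t)
above(.42,-.05,.2,0)
for c in("top","scene"):
    d=capture(c); cv2.imwrite(f"pics/{c}4.png",d["image"])
    cv2.imwrite(f"pics/o_{c}4.png",ortho(d,.014,.3,.85,-.4,.35))
    for q in blanks(c,d): print(c,*q)
    print("base",platefit(d,(.58,.005,-.05),zhi=.03)); print("plate",platefit(d,(.597,-.257,.17)))
print(current_clock())
```

```text
pick False gap 0.0226 [ 0.4342 -0.1497  0.0088]
place 0 0 True 0.0168 [0.8 1.1 3.7]
True
6.475000000000001
pick False gap 0.0231 [ 0.3889 -0.2187  0.0088]
place 0 0 True 0.0165 [0.2 0.9 3.1]
True
12.899999999999999
top [0.6143 0.0284] 0.45 65 0.0264
top [ 0.6125 -0.0276] 0.4 54 0.0263
top [0.5516 0.0332] 0.36 53 0.0275
base (array([ 0.58027071,  0.00469237, -0.05828296]), np.float64(247.97508928315642))
plate (array([ 0.59512074, -0.25616776,  0.16291323]), np.float64(1028.0487603407298))
scene [0.6124 0.0345] 0.65 75 0.026
base (array([ 0.58558425,  0.00182213, -0.06067008]), np.float64(183.8148033760885))
plate (array([ 0.60044041, -0.25842298,  0.1592813 ]), np.float64(660.97356766574))
53.425
```

View pics/o_top4.png

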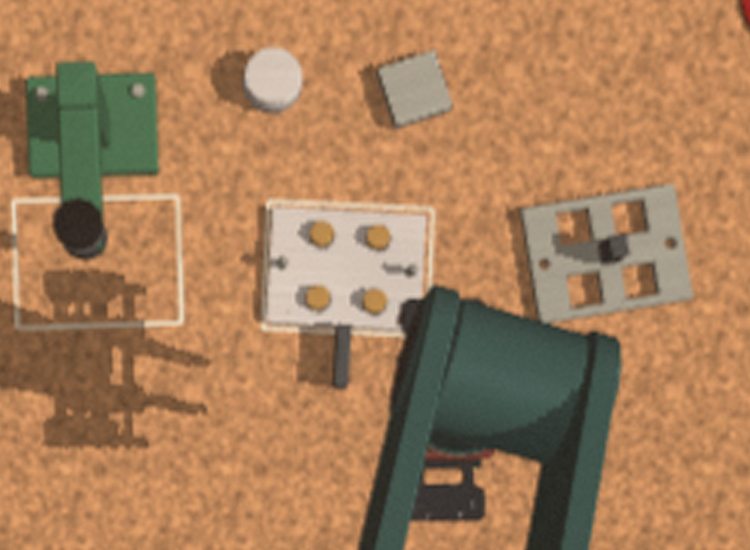

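View pics/o_scene4.png

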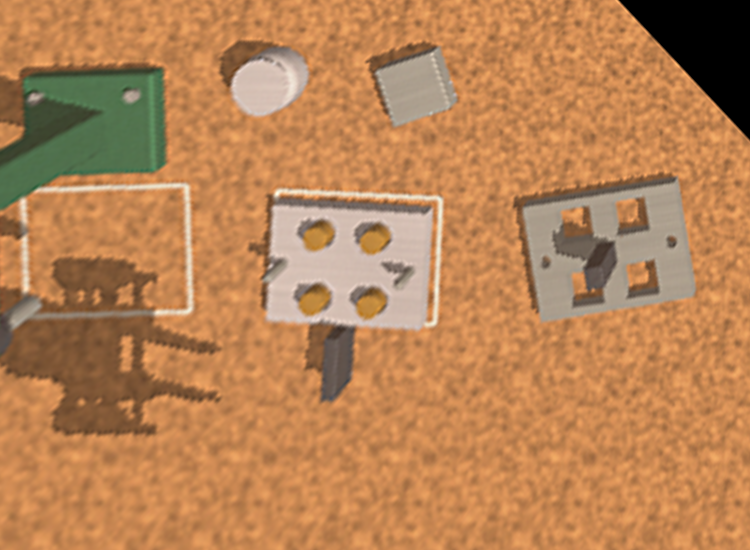

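All four blanks are seated, with tops at about 26 mm, and the plate has not moved. Next is the plate.

```bash
cat >> h.py <<'E'
def seat(X,Y,q,ztop=.078,zend=.0403,zok=.0425):
    offs=[(0,0)]+[(r*np.cos(t),r*np.sin(t)) for r in(.001,.002,.003) for t in np.arange(6)*np.pi/3]
    servo_line([X,Y,ztop],q,rate=.15)
    for dx,dy in offs:
        servo_line([X+dx,Y+dy,.070],q,rate=.05)
        r=servo_line([X+dx,Y+dy,zend],q,rate=.04,contact_N=10); z=current_position()[2]
        print("seat",round(dx,4),round(dy,4),r,round(z,4),np.round(current_force(),1),np.round(current_torque(),2))
        if z<zok: return True
    return False
E
python3 - <<'E'
from h import *
t=current_clock()
p=np.array([.5978,-.2579]); a=.163-np.pi/2
move_gripper(.05)
X,Y=.58295,.0026; b=BY-np.pi/2
q1,q2=list(down(a)),list(down(b))
if inverse_kinematics([*p,.1],q1) is None: a+=np.pi;b+=np.pi;q1,q2=list(down(a)),list(down(b))
move_ptp([*p,.13],q1); print(current_joint_pos()[5]); print(servo_line([*p,.026],rate=.15,contact_N=8))
move_gripper(0); print("gap",current_finger_gap(),current_position(),current_force())
servo_line([*p,.11],rate=.15); print(current_finger_gap(),current_force())
servo_line([X,Y,.11],q2,rate=.2); print(current_clock()-t,current_joint_pos()[5])
print(seat(X,Y,q2),current_position(),current_clock())
for c in("top","scene"):
    d=capture(c); cv2.imwrite(f"pics/{c}5.png",d["image"][120:340,150:470])
E
```

```text
0.8931824014851015
False
gap 0.01803754806122688 [ 0.59792912 -0.25796151  0.02631858] [-0.85617759  0.13304009  2.16797468]
0.01751998457536782 [-0.58260112  0.23528469 -3.48170146]
5.100000000000001 1.5153967801399126
seat 0 0 True 0.0403 [-1.6  0.2  4.1] [ 0.05 -0.05 -0.01]
True [0.58268228 0.00262134 0.04026707] 59.925
```

View pics/scene5.png

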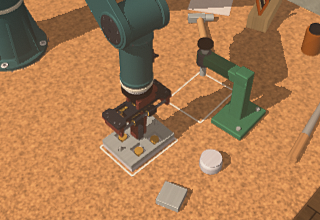

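Run:
```python
from h import *
p=current_position()
move_gripper(.045); servo_line([*p[:2],.13],rate=.25); above(.42,-.15,.2,0)
for c in("top","scene"):
    d=capture(c); P=cloud(d); 
    f=platefit(d,(.583,.003,-.06),z=.028,zlo=.012); print(c,"plate",f)
    G=P[...,:2]; m=(np.linalg.norm(G-[.583,.003],axis=-1)<.09)&(P[...,2]>.02)&(P[...,2]<.036); print("z",np.percentile(P[m][:,2],[10,50,90]))
    cv2.imwrite(f"pics/o_{c}6.png",ortho(d,0,.45,.72,-.12,.36,1600))
    print("l",markfit(d,(.583,.001,-.05)),"p",markfit(d,(.59,.253,.04)))
```

```text
top plate (array([ 0.57938502,  0.00408585, -0.05824546]), np.float64(250.97210407068835))
z [0.02302584 0.02739663 0.03186148]
l (array([ 5.84168803e-01, -3.14605077e-04, -4.77174830e-02]), 179, np.float64(0.0017228804803286477)) p (array([0.59131331, 0.25374215, 0.02399263]), 108, np.float64(0.0017304277816841854))
scene plate (array([ 0.58932844, -0.00200271, -0.05223762]), np.float64(374.82391277777765))
z [0.02367322 0.02739445 0.03061012]
l (array([ 5.86664432e-01, -2.32417807e-04, -5.02501638e-02]), 164, np.float64(0.0017953049185127747)) p (array([0.59351863, 0.25397056, 0.02762289]), 101, np.float64(0.0014207816352069472))
```

View pics/o_top6.png

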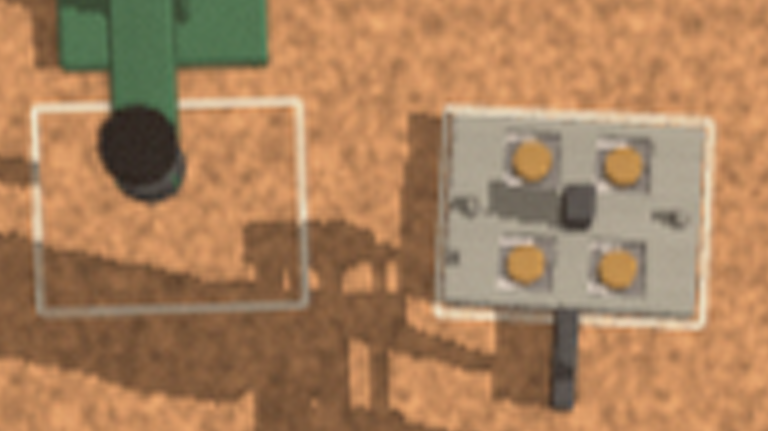

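View pics/o_scene6.png

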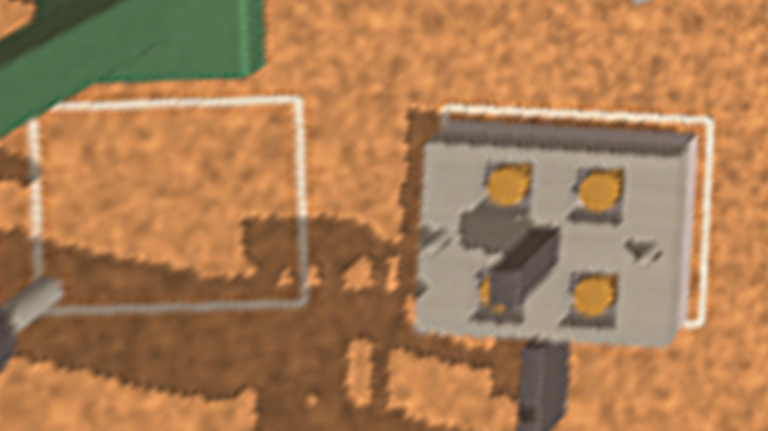

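The plate is flush, with its top at 27.4 mm. Both cameras' ortho views agree on the outlines: press at about (0.593, 0.253, yaw 0.025), loading at about (0.586, 0.000, yaw -0.047). I grip the handle, slide a short way and check.

```bash
cat >> h.py <<'E'
HX=-.080
def hq(B,a,z=.011): 
    P=inbase(HX,0,B,a); return [*P,z],list(down(a+HY))
HY=np.pi/2
def slide(B0,a0,B1,a1,f0=0.,f1=1.,n=4,rate=.07):
    B0,B1=np.array(B0),np.array(B1)
    for f in np.linspace(f0,f1,n+1)[1:]:
        P,q=hq(B0+(B1-B0)*f,a0+(a1-a0)*f); servo_line(P,q,rate=rate)
    print("slid",np.round(current_position(),4),"F",np.round(current_force(),1),"T",np.round(current_torque(),2),"gap",round(current_finger_gap(),4))
def dieview(n):
    for c in("top","scene"):
        d=capture(c); cv2.imwrite(f"pics/{c}{n}.png",ortho(d,.028,.42,.72,-.12,.38,1500))
E
python3 - <<'E'
from h import *
print(current_clock())
B=[.5828,.0026];a=-.059; T=[.5928,.2528]; ta=.025
move_gripper(.05); P,q=hq(B,a)
for k in(0,1):
    print(k,inverse_kinematics([*P[:2],.1],list(down(a+np.pi/2+k*np.pi))))
move_ptp([*P[:2],.1],q); print(servo_line(P,q,rate=.15,contact_N=8)); move_gripper(0); print(current_finger_gap())
slide(B,a,T,ta,0,.25,2)
dieview(7); print(current_clock())
E
```

```text
62.3
0 [-1.22864252e-01  3.74737361e-01  1.85373689e+00 -4.44089210e-16
  9.13118403e-01 -1.63466058e+00]
1 [-1.22864252e-01  3.74737361e-01  1.85373689e+00 -4.44089210e-16
  9.13118403e-01  1.50693208e+00]
False
0.014036120254134019
slid [0.5058 0.0681 0.0113] F [ 0.1 -0.3  5. ] T [-0.04 -0.09 -0.4 ] gap 0.0136
68.8417
```

View pics/top7.png

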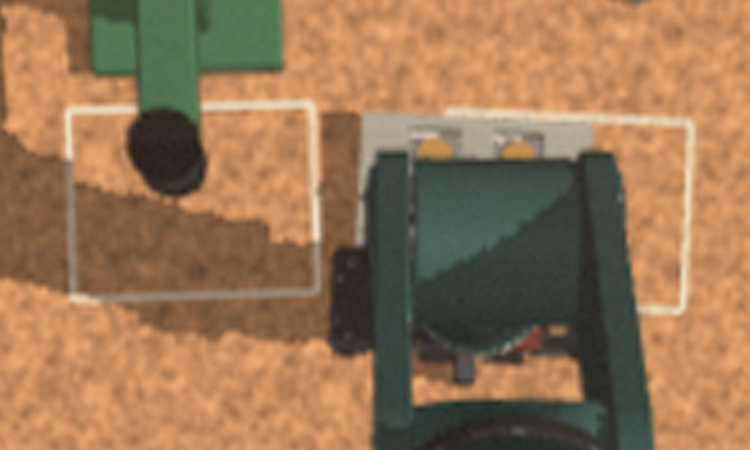

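View pics/scene7.png

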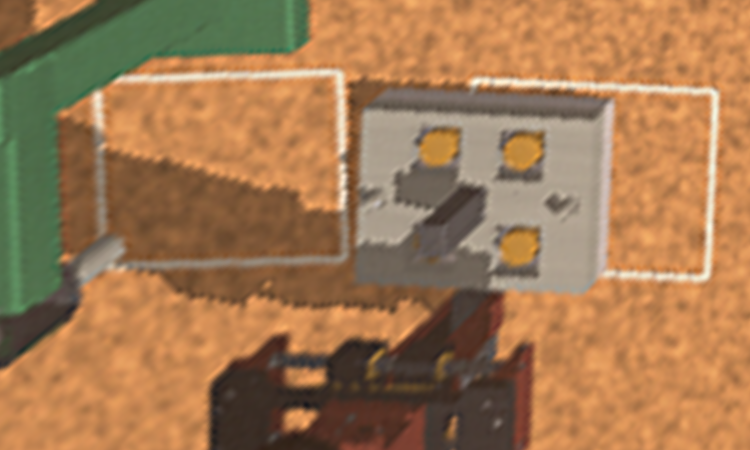

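The die follows without yaw slip: in the scene view its top edge slopes about -0.04 as expected. I continue to the press outline.

Run:
```python
from h import *
B=[.5828,.0026];a=-.059; T=[.5928,.2528]; ta=.025
slide(B,a,T,ta,.25,1,6)
dieview(8); print(current_clock())
```

```text
slid [0.5127 0.2503 0.0113] F [-1.4 -3.2  6.8] T [-0.37 -0.08 -0.43] gap 0.0136
72.4417
```

View pics/top8.png

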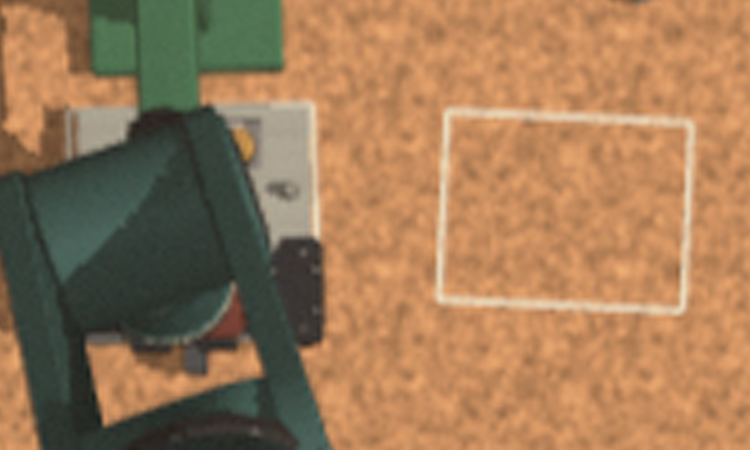

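View pics/scene8.png

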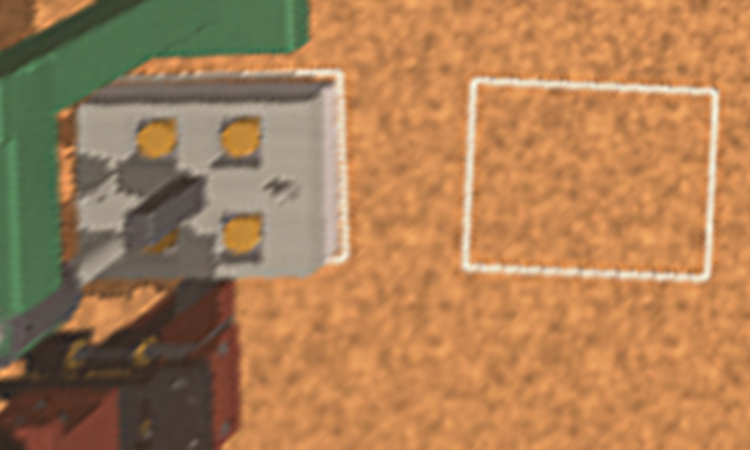

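Run:
```python
from h import *
p=current_position(); q=current_orientation()
move_gripper(.045); servo_line([p[0],p[1],.06],rate=.2); servo_line([p[0]-.06,p[1],.12],rate=.25)
move_gripper(.0)
above(.45,-.05,.25,0)
for c in("top","scene"):
    d=capture(c); cv2.imwrite(f"pics/{c}9.png",ortho(d,.0,.42,.72,-.12,.38,1500))
    print(c,"l",markfit(d,(.585,.000,-.05)),"p",markfit(d,(.5925,.253,.025)))
    print("die",platefit(d,(.592,.253,.025),z=.028,zlo=.012,zhi=.06,r=.1))
    P=cloud(d);G=gridxy(d,.208); m=(np.abs(P[...,2]-.208)<.006)&(np.linalg.norm(G-[.59,.25],axis=-1)<.05); print("head",G[m].mean(0),m.sum())
    G=gridxy(d,.073); m=(np.abs(P[...,2]-.072)<.006)&(np.linalg.norm(G-[.59,.25],axis=-1)<.03); print("block",G[m].mean(0) if m.any() else 0,m.sum())
print(current_clock())
```

```text
top l (array([ 0.58426498,  0.0033365 , -0.04166157]), 172, np.float64(0.0018280538391153476)) p (array([0.59036704, 0.25171096, 0.02863092]), 93, np.float64(0.0011541985224714918))
die (array([0.588645  , 0.25146536, 0.01796036]), np.float64(569.7775437271628))
head [0.58898037 0.25440084] 192
block [0.5802168  0.24814822] 7
scene l (array([ 0.58507572,  0.00184291, -0.04752988]), 261, np.float64(0.002086618866010991)) p (array([0.59350628, 0.25369417, 0.05024609]), 108, np.float64(0.0026321365247042364))
die (array([0.59809896, 0.24199443, 0.04870825]), np.float64(386.8763545772949))
head [0.59570595 0.2502396 ] 151
block [0.59606885 0.24647073] 48
76.1417
```

View pics/top9.png

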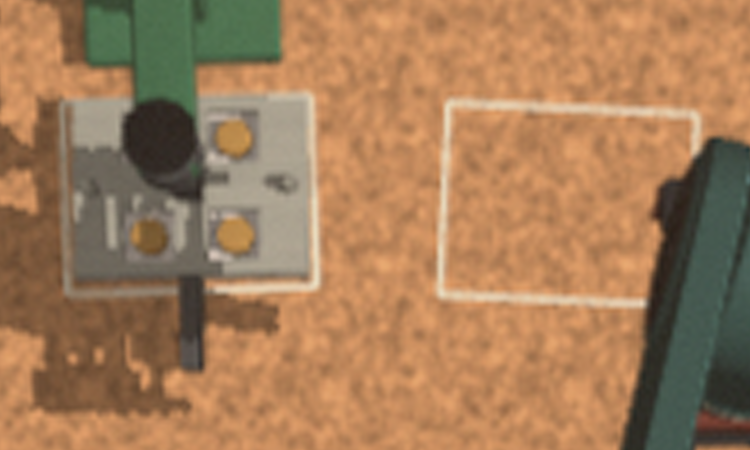

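View pics/scene9.png

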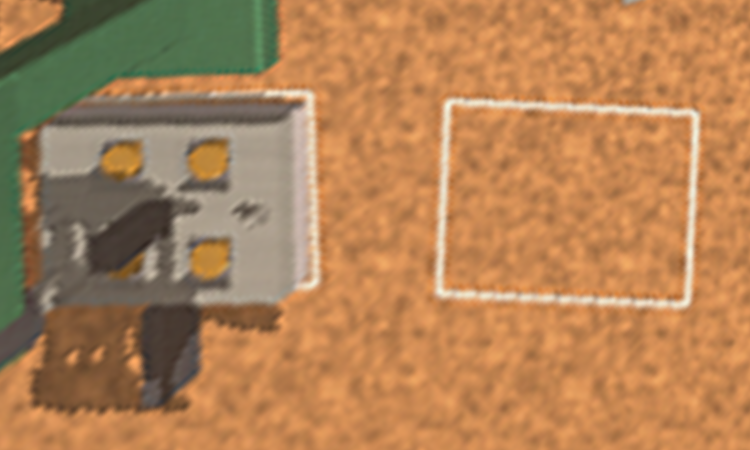

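The die stands squarely inside the press outline in both views. Next I press the head.

Run:
```python
from h import *
move_gripper(0)
x,y=.5923,.2523
above(.5,.2,.28,np.pi/2); yw=above(x,y,.25,np.pi/2)
r=servo_line([x,y,.212],rate=.12,contact_N=15); f0=current_force(); print(r,f0)
r=servo_line([x,y,.192],rate=.02,contact_N=28); print(r,current_position(),np.round(current_force()-f0,1))
sleep(.3); print(current_position(),np.round(current_force()-f0,1))
d=capture("scene"); P=cloud(d); cv2.imwrite("pics/press.png",cv2.resize(d["image"][120:270,260:440],None,fx=3,fy=3))
print(current_clock())
```

```text
False [ 0.44597394 -0.42523352  0.24993733]
False [0.59286959 0.25251098 0.19337535] [-2.4 -0.9 10.2]
[0.59286094 0.25250164 0.19338425] [-2.8 -0.6  9.7]
79.85
```

View pics/press.png

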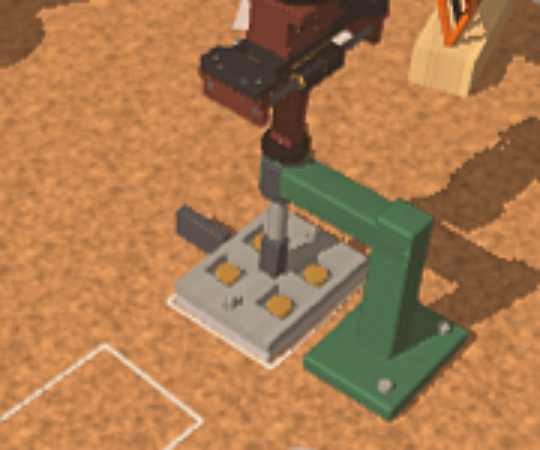

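Run:
```python
from h import *
p=current_position()
r=servo_line([.5923,.2523,.188],rate=.01,contact_N=15); print(r,current_position(),np.round(current_force(),1))
sleep(.2)
servo_line([.5923,.2523,.25],rate=.08); print(np.round(current_force(),1))
servo_line([.48,.2,.26],rate=.2); above(.45,-.05,.25,0)
for c in("top","scene"):
    d=capture(c); cv2.imwrite(f"pics/{c}10.png",ortho(d,.0,.42,.72,-.12,.38,1500))
    P=cloud(d);G=gridxy(d,.208); m=(P[...,2]>.17)&(np.linalg.norm(G-[.59,.25],axis=-1)<.02); print("headz",np.median(P[m][:,2]))
print(current_clock())
```

```text
True [0.59287797 0.25248095 0.19383647] [-2.4 -0.6  9.2]
[-0.4 -0.1 -0.5]
headz 0.2070463215947277
headz 0.20801118680897632
83.0667
```

View pics/top10.png

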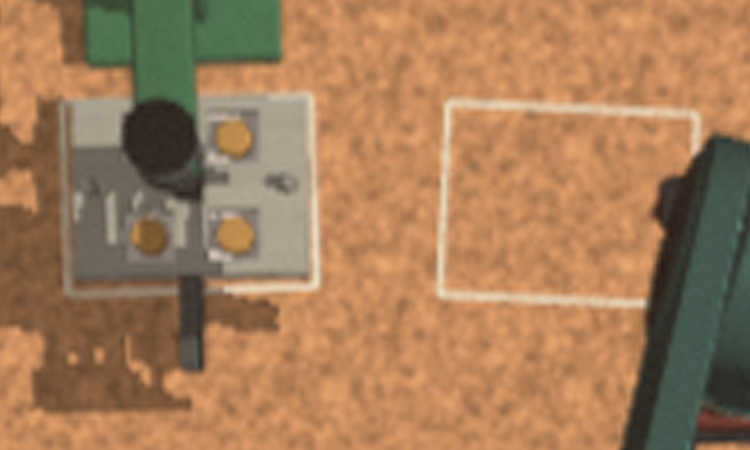

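View pics/scene10.png

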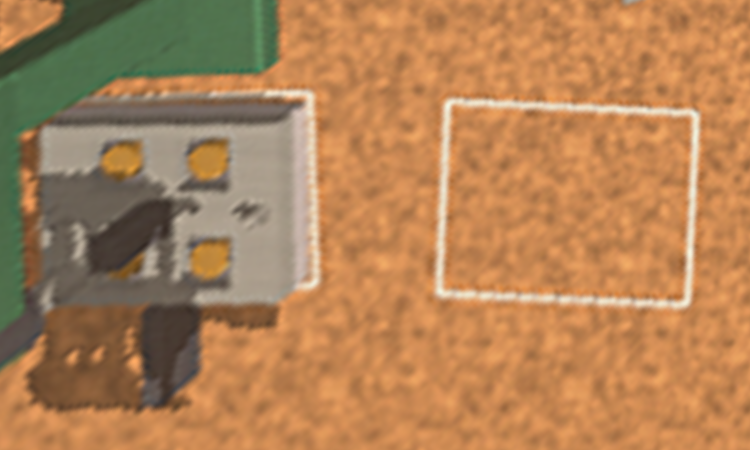

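The first push read z = 0.1934, about 14.6 mm of travel, but 10 N is a marginal proof of reaching the stop. I repeat it more firmly; that costs only a few seconds.

Run:
```python
from h import *
x,y=.5923,.2523
above(.5,.2,.28,np.pi/2); above(x,y,.25,np.pi/2)
servo_line([x,y,.214],rate=.15)
f0=current_force()
for z in (.2,.194,.192,.1905,.189):
    r=servo_line([x,y,z],rate=.03,contact_N=45); sleep(.15); f=current_force()-f0
    print(z,r,np.round(current_position(),4),np.round(f,1))
    if f[2]>22: break
servo_line([x,y,.25],rate=.1); servo_line([.48,.2,.26],rate=.2); above(.45,-.15,.25,0)
for c in("top","scene"):
    d=capture(c); cv2.imwrite(f"pics/{c}11.png",ortho(d,.0,.42,.72,-.12,.38,1500))
print(current_clock())
```

```text
0.2 False [0.5933 0.2526 0.201 ] [0.8 0.1 5.8]
0.194 False [0.5933 0.2526 0.1955] [-0.1 -0.7  8.5]
0.192 False [0.5933 0.2526 0.1936] [-0.6 -0.6  9.2]
0.1905 False [0.5934 0.2526 0.1933] [-2.1 -1.2 16.2]
0.189 False [0.5935 0.2526 0.1932] [-6.4 -2.2 23.6]
90.4083
```

View pics/top11.png

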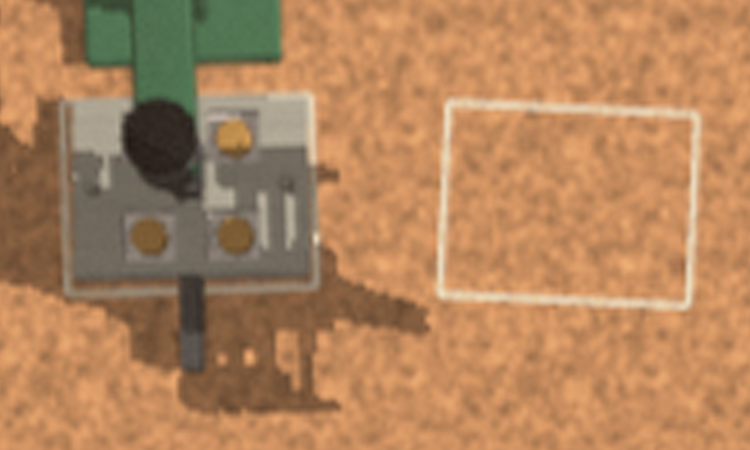

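The force rises from 9 to 24 N at a constant z = 0.1932, so the head is definitely at its stop. The die has not moved. I slide it back.

Run:
```python
from h import *
B=[.5928,.2528];a=.025; T=[.5852,.0010]; ta=-.052
move_gripper(.05); P,q=hq(B,a)
above(P[0]-.06,P[1],.12,a+HY); q=list(current_orientation())
servo_line([P[0]-.03,P[1],.07],q,rate=.15); servo_line([*P[:2],.05],q,rate=.15); print(servo_line(P,q,rate=.12,contact_N=8)); move_gripper(0); print(current_finger_gap())
# keep the same wrist branch
x=Rn.from_quat(q).as_matrix()[:,0]
if np.dot(x[:2],[np.cos(a+HY),np.sin(a+HY)])<0:
    import h; h.HY=-np.pi/2
slide(B,a,T,ta,0,1,8)
p=current_position()
move_gripper(.045); servo_line([p[0],p[1],.10],rate=.2)
above(.42,.15,.22,0)
for c in("top","scene"):
    d=capture(c); cv2.imwrite(f"pics/{c}12.png",ortho(d,.0,.42,.72,-.15,.35,1500)); cv2.imwrite(f"pics/{c}12h.png",ortho(d,.028,.42,.72,-.15,.35,1500))
    print(c,platefit(d,(.585,.001,-.05),z=.028,zlo=.012),blanks(c,d))
    P=cloud(d); m=(np.linalg.norm(P[...,:2]-[.585,.001],axis=-1)<.09)&(P[...,2]>.02)&(P[...,2]<.036); print("z",np.percentile(P[m][:,2],[10,50,90]))
print(current_clock())
```

```text
False
0.013769393238369235
slid [0.5052 0.0054 0.0112] F [-0.8  2.   7.3] T [ 0.38 -0.22  0.5 ] gap 0.0139
top (array([ 0.58142763,  0.00258998, -0.04549625]), np.float64(508.4878430457776)) [(array([ 0.5509, -0.0263]), 0.51, 55, 0.0275), (array([0.6178, 0.0284]), 0.51, 50, 0.0277), (array([ 0.6162, -0.0294]), 0.47, 35, 0.027), (array([0.5522, 0.032 ]), 0.4, 46, 0.0276)]
z [0.02303909 0.02739028 0.03176929]
scene (array([ 0.59091777, -0.0032962 , -0.03860467]), np.float64(376.22508647294137)) [(array([0.612 , 0.0347]), 0.55, 56, 0.0272), (array([ 0.5462, -0.019 ]), 0.47, 64, 0.027)]
z [0.02362434 0.027537   0.03086031]
102.725
```

View pics/top12.png

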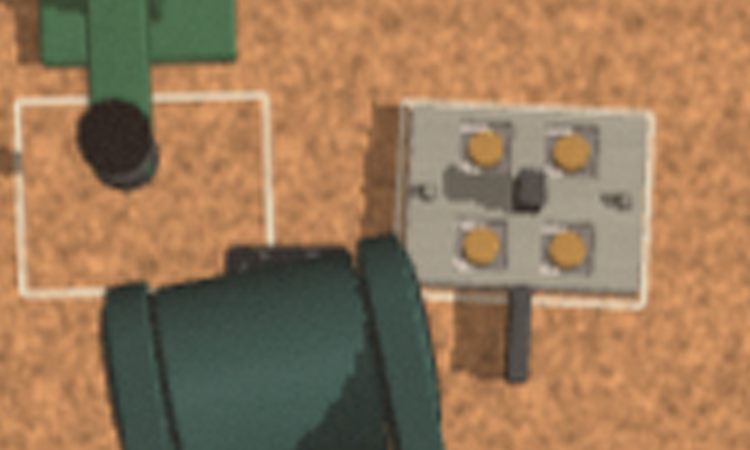

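View pics/scene12.png

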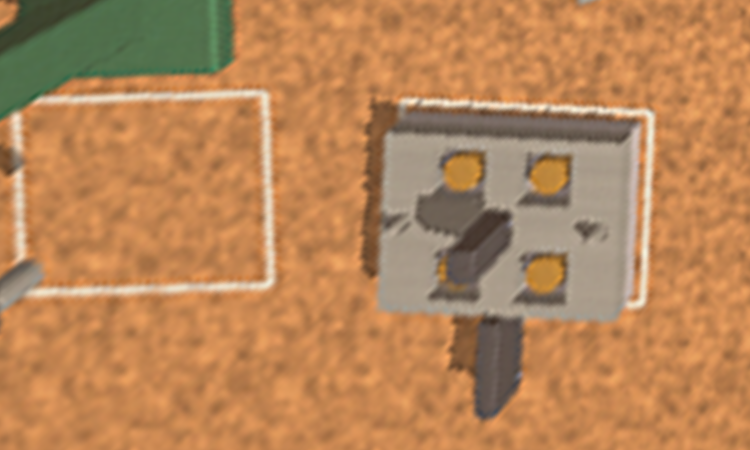

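The die is back in its outline: (0.585, 0.001, -0.046), flush, blanks in place. Now I lift the plate in steps, watching the force in case it jams.

Run:
```python
from h import *
X,Y,a=.5850,.0011,-.047
move_gripper(.05)
b=a-np.pi/2; q=list(down(b)); 
move_ptp([X,Y,.13],q); print(servo_line([X,Y,.0405],rate=.15,contact_N=8)); f0=current_force()
move_gripper(0); print("gap",current_finger_gap(),np.round(current_force()-f0,1))
for z in (.044,.050,.058,.068,.075,.11):
    servo_line([X,Y,z],q,rate=.04 if z<.1 else .12); f=current_force()-f0; print(z,np.round(current_position()[2],4),np.round(f,1))
    if f[2]<-8: print("JAM"); break
print(current_clock())
d=capture("scene"); cv2.imwrite("pics/lift.png",cv2.resize(d["image"][170:320,190:390],None,fx=3,fy=3))
```

```text
False
gap 0.01771556865271671 [-0.8 -0.6  3.8]
0.044 0.0439 [ 1.1  0.  -1.3]
0.05 0.0502 [ 0.2 -0.8 -2.7]
0.058 0.0583 [ 0.7 -0.1 -2.5]
0.068 0.0683 [ 0.7  0.1 -2.7]
0.075 0.0754 [-0.2 -1.  -3.2]
0.11 0.1102 [ 0.  -0.1 -3. ]
107.6583
```

View pics/lift.png

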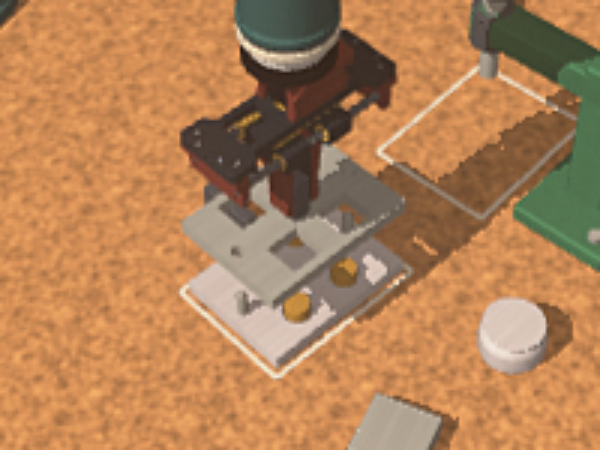

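The plate came off freely, leaving the base on the bench. I lay it at its old spot.

Run:
```python
from h import *
p=[.5978,-.2579]; q=list(down(.163-np.pi/2))
servo_line([*p,.11],q,rate=.2); servo_line([*p,.04],q,rate=.15)
print(servo_line([*p,.0245],q,rate=.03,contact_N=6),current_position())
move_gripper(.045); servo_line([*p,.13],rate=.2); above(.40,-.35,.25,0); sleep(.3)
for c in("top","scene"):
    d=capture(c); cv2.imwrite(f"pics/{c}13.png",ortho(d,.0,.42,.82,-.37,.35,1000))
    print(c,"base",platefit(d,(.585,.001,-.05),zhi=.03),"plate",platefit(d,(.597,-.257,.17)),blanks(c,d))
    P=cloud(d); 
    for n,C in(("plate",(.597,-.257)),("base",(.585,.001))):
        m=(np.linalg.norm(P[...,:2]-C,axis=-1)<.07)&(P[...,2]>.007)&(P[...,2]<.019); A=P[m]; 
        k=np.linalg.lstsq(np.c_[A[:,:2],np.ones(len(A))],A[:,2],rcond=None)[0]; print(n,"z",A[:,2].mean().round(4),"tilt",k[:2].round(3))
    G=gridxy(d,.208); m=(P[...,2]>.17)&(np.linalg.norm(G-[.59,.25],axis=-1)<.02); print("headz",np.median(P[m][:,2]))
print(current_clock())
```

```text
True [ 0.59807756 -0.25810487  0.02662596]
top base (array([ 0.58174179,  0.00304192, -0.04297265]), np.float64(184.01739739055597)) plate (array([ 0.59479827, -0.25624743,  0.16217733]), np.float64(566.5206682647033)) [(array([ 0.6135, -0.0285]), 0.64, 53, 0.0273), (array([ 0.5497, -0.0259]), 0.64, 46, 0.0275), (array([0.6185, 0.028 ]), 0.42, 36, 0.0268)]
plate z 0.0132 tilt [0.001 0.001]
base z 0.0134 tilt [-0.001  0.   ]
headz 0.20797002487727728
scene base (array([ 5.86813197e-01,  3.08842487e-04, -4.24651418e-02]), np.float64(181.42252252708084)) plate (array([ 0.59996922, -0.2585573 ,  0.16362955]), np.float64(663.9083274131505)) [(array([ 0.6116, -0.0235]), 0.6, 72, 0.0269), (array([0.5505, 0.0368]), 0.55, 77, 0.0263)]
plate z 0.0136 tilt [-0.002 -0.   ]
base z 0.0139 tilt [-0.004 -0.   ]
headz 0.20780547617034972
113.575
```

View pics/top13.png

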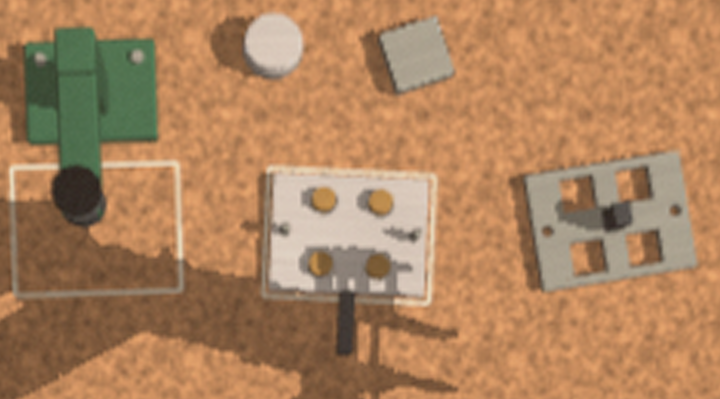

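View pics/scene13.png

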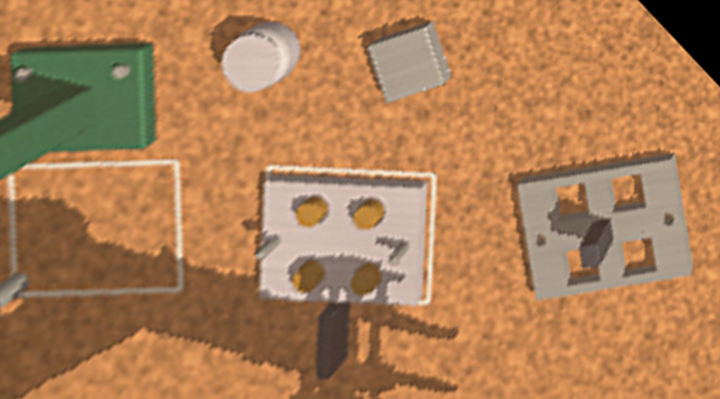

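```bash
python3 -c "
from bench import *
print(current_force(),current_clock()); print(close_job())"
```

```text
[ 0.2274604  -0.3773771   0.52318229] 113.575
the job is handed in; nothing more can be done
None
```

The job is done and handed in at about 114 s of the 208 s allowed; the hand-in gave no verdict.

**What I did**
- **Blanks:** Four were present, one of them hidden in the arm's shadow. I seated all four in the die pockets. One had shifted about 5 cm during the run, so I measured it again before picking it.
- **Closing the die:** The top plate went over both pins at the first try and sat flush, with its top at 27.4 mm (28 mm nominal).
- **Pressing:** I slid the closed die to the press outline by its handle and pressed the head. The first push read only 10 N, so I pressed again. The force then rose from 9 to 24 N with the height fixed at 193 mm, so the head was at its stop.
- **Return:** I slid the die back, lifted the plate off without jamming and laid it at its old spot.

**Last checks**
- **Base:** Within about 1 mm and 0.01 rad of its loading outline.
- **Blanks:** The pictures show all four in their pockets. The final depth readings I got were about 27 mm, close to the seated height of 26 mm. The networks did not report every blank in each picture.
- **Plate:** Flat and grip up on the bench, about 26 cm from the base.
- **Press head:** Up, at 208 mm.
- **Bystanders:** The tin and steel block look unmoved. I did not check the hammer again at the end, as it was outside the last views, but the arm worked well above it.

**Disagreements**
- **Cameras:** The two cameras disagreed by up to about 5 mm on raised parts. I corrected for this using positions found by gripping the parts.
- **Grip force:** The gripper call holds at 30 N, not the advised 60 N. I pinched the handle 20 mm nearer the die, and it did not slip.

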